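Hoist slowly: set the winch range and hold the dead-man lever on its mark

ROBOT

A 6-joint arm with a two-finger parallel gripper is mounted at the origin on the work surface. World frame = base frame: x ahead of the robot, y to its left, z up, the work surface at z = 0. Lengths are in m, angles in rad, forces in N, time in s.
With the tool pointing down it reaches from about 0.35 to 0.775 m from the base axis. Payload 7.3 kg.
Tool frame: the origin (TCP) lies between the finger pads; the fingertips stand 14 mm ahead of it and the grasp point (between the pads) lies 5 mm behind it; z points along the fingers, y is the line along which they close (so a half turn about z gives the same grasp; the last joint's range is limited). The gripper opens to 92 mm and grips with 3 to 60 N. Pads are 19 mm wide; open, the fingers measure 130 mm over their backs; the gripper's body (75 mm by 190 mm) begins 47 mm behind the grasp point.
Start: joints at [1.025, 0.342, 1.524, -0, 1.275, -0.146], TCP at [0.204, 0.484, 0.241] pointing down, gripper open.
Joint ranges: [-2.53, 2.53], [-0.77, 2.02], [0.04, 2.7], [-1, 4.14], [0.28, 2.66], [-3.11, 3.11]. Speed limits (rad/s): [2.57, 2.57, 3.14, 3.14, 3.14, 3.14].

INTERFACE

Orientations are given as [roll, pitch, yaw] about the fixed x, y, z axes, in that order (R = Rz(yaw) Ry(pitch) Rx(roll)).
In Python, from cell import robot, eyes gives the robot as it stands. The module is installed in compiled form; this text tells all that it offers.
- The arm moves only by the shell command python3 -m handwheel 'ROWS' [FORCE]. ROWS is JSON, one flat list of numbers, 5 for each row, row after row: the shift along the world's x, y, z in mm, then the turn about the world's z in rad, then the opening, from 0 (shut) to 1 (fully open). In form: [x, y, z, spin, jaw, x, y, z, spin, jaw, ...]. A call has 1 to 8 rows; each row shifts and turns the commanded pose from where the row before left it; what a row does not reach is not made up. A row lasts 1/10 s, in which the tool goes at most 50 mm and 8.59 degrees, less where a joint would pass 70% of its speed; a pose out of reach is approached as far as the arm can. A call with a gripper value outside its range is refused whole. The fingers move at their own pace and stop on an object; FORCE is the grip in N (left out, the last holds). Time passes only in rows, so rows that do not move let the fingers close. It gives the time, the measured TCP pose, the force, the opening and the grip force at its end, in the units of the state.
- robot.observe(): the state, without advancing time (a new reading comes with each control period).
- eyes.read_camera(name): name is "scene" or "top" or "wrist"; returns (picture, depth): 420x560x3 uint8, blue, green, red; 420x560 float32, m along the optical axis (not along the pixel's ray), 0 where there is no reading.
- eyes.calibration(name): a dict with "fx", "fy", "cx", "cy" (pixels), "dist_coeffs" ([k1, k2, p1, p2, k3] as OpenCV has them; the pictures are not rectified), "world_to_cam" (4x4, takes a point from world to camera coordinates). Camera axes: x right, y down, z forward; pixel columns grow to the right and rows downward; lengths in m; the calibration is good to about 2 mm. A picture is of the moment at which its call begins: read the wrist's pose just before it. calibration takes no time and is no camera call; for the wrist camera it gives the pose at the moment of the call.
- robot.hand_in(): hands the job in; it is judged then, once.
The state is a dict: "time": time; "qpos": joint angles; "qvel": joint speeds; "joint_efforts": joint torques, N m; "tool_pos": TCP position; "tool_rot": TCP orientation; "contact_force": force on the tool from outside, world axes, zero at the start; "torque": the same for the moment, N m; "opening": finger opening in m; "grip_force": force on a finger pad.
Only numpy, scipy, OpenCV 4.12 (cv2) and the standard library are available. Lean on these libraries where they do the work, as an engineer would, in place of code of your own. Each camera call takes 0.05 s, during which the arm holds its last target. There are 200 camera calls.

TASK

Bring the drill up slowly from the winch console: while the hoist lever still rests in neutral, turn the range switch (the rotary switch nearest the lever) clockwise to its slow end stop and leave it there. Then draw the spring-return hoist lever towards the robot until its index stands on the second line past neutral, never letting it run out to the third line or over to the lowering side, and finish with the gripper still holding it on that line, because the lever springs back when released. Leave the other switch, the emergency stop and the things on the desk alone.

Things in the scene. Friction and masses are not known exactly. Their poses are not given: they have to be found in the camera images.
- console: Grey sloped console fixed to the desk, 240 mm deep (x), 420 wide (y), 62 high at the front edge (-x, robot side), 104 at the rear. Origin: centre of its underside, on the desk; x front to rear, y to the left seen from the robot, z up; yaw up to 0.3 rad. Its flat panel slopes 10 degrees, rising to +x: outward normal (-0.174, 0, 0.985), centre at (0, 0, 0.083) in this frame.
- range_switch (a joint): Range switch: black rotary switch with a bar grip, mid panel, nearest the lever. Rad: 0 = fast, left stop (index end of the bar 0.524 rad left of the console's +x, at three engraved bars); grows clockwise seen from above to 1.047 = slow, right stop (0.524 rad right of +x, at one engraved bar). Starts at 0 to 0.12. Turns about the panel's normal with 0.06 N m and stays where left.
- range_switch_grip (a point): On the range switch's axis, 30 mm off the panel, inside its bar grip. The bar is 40 mm long, 13 mm thick, its top 34.5 mm off the panel; it stands on a round skirt 40 mm across whose top is 11.5 mm off the panel, so keep fingertips above that. Site x runs along the bar to the end with the white index line and turns with it; z is the panel's normal.
- hoist_lever (a joint): Hoist lever, left on the panel: steel shaft with a black ball in a domed quadrant. Rad: 0 = neutral (shaft along the panel's normal), + = ball towards the robot (hoist), - = away (lowering), stops at +-0.70. Dark lines each side of the broad neutral line at 0.209, 0.419 (second), 0.628; index: dark bar across the shaft. Centring spring 2.0 N m/rad: about 7 N at the ball on the second line.
- lever_ball (a point): Centre of the lever's ball, 38 mm across, 125 mm from the pivot, 100 mm off the panel in neutral. Moves with the lever; z points along the shaft away from the pivot. The quadrant below it is 68 mm wide and 30 mm proud of the panel; the shaft is 13 mm thick.
- lever_pivot (a point): Fixed point on the lever's pivot axis at the middle of the quadrant, 25 mm below the panel's surface. Its y axis is the pivot axis (console's y), z the panel's normal. At lever value q the ball's centre is at 125 mm x (-sin q, 0, cos q) in this frame.
- pump_switch (a joint): Second rotary switch, identical, 100 mm to the right of the range switch; same joint meaning. It stands at 0 and is not to be turned.
- estop (a joint): Emergency stop: mushroom head 40 mm across, top 35 mm off the panel, at the panel's right rear corner, 90 mm to the rear and 150 mm to the right of the range switch. Value: travel in m, 0 = out, 0.007 = fully in. Not to be pressed.
- mug: White ceramic mug, 82 mm across, 95 mm high, standing on the desk to the right of the console. Origin: centre of its underside.
- bottle: White bottle, 54 mm across, 125 mm high, standing on the desk to the right of the console. Origin: centre of its underside.
- notebook: Open notebook with a pen on it, 210 by 148 mm, 22 mm high with the pen, lying on the desk to the left of the console. Origin: centre of its underside, x along its long side.

How it is judged:
By the outcome, as a careful person would: the job done as asked, in the order asked, and still so for the second after the job is handed in, while the arm keeps its last pose, push and grip.
It also fails if it takes over 45 s, if anything falls off the work surface, if the arm or the gripper's body presses on something with over 40 N, if the wrist force passes 120 N, or if a joint passes its speed limit or range.

## Working session

There is one attempt and no reset: what is moved stays moved. The work goes in short steps, Python scripts to look and compute and a shell command to move; the robot and the scene stay as the last step left them, time stands still between calls to the robot, and variables do not carry over. Pictures are saved under pics/ and viewed, at most 10 in all, crops included, and the job is handed in when it is done.

```bash
mkdir -p pics; cat > h.py <<'E'
import numpy as np, cv2
from cell import robot, eyes
def shot(n,f):
    c=eyes.calibration(n); im,d=eyes.read_camera(n); cv2.imwrite('pics/'+f+'.png',im); np.savez('pics/'+f+'.npz',d=d,W=c['world_to_cam'],K=[c['fx'],c['fy'],c['cx'],c['cy']],dc=c['dist_coeffs'],im=im)
def load(f):
    return np.load('pics/'+f+'.npz')
def cloud(f):
    z=load(f); fx,fy,cx,cy=z['K']; K=np.array([[fx,0,cx],[0,fy,cy],[0,0,1]])
    v,u=np.mgrid[:420,:560]; p=cv2.undistortPoints(np.stack([u,v],-1).reshape(-1,1,2).astype(float),K,z['dc']).reshape(420,560,2)
    d=z['d'][...,None]; P=np.concatenate([p*d,d],-1); W=np.linalg.inv(z['W'])
    return P@W[:3,:3].T+W[:3,3], z['d']>0
def proj(f,X):
    z=load(f); fx,fy,cx,cy=z['K']; K=np.array([[fx,0,cx],[0,fy,cy],[0,0,1]])
    W=z['W']; return cv2.projectPoints(np.atleast_2d(X).astype(float),cv2.Rodrigues(W[:3,:3])[0],W[:3,3],K,z['dc'])[0].reshape(-1,2)
E
python3 - <<'E'
from h import *
print(robot.observe())
shot('top','top1'); shot('scene','scene1')
E
```

```text
{'time': 0.0, 'qpos': array([ 1.02500682e+00,  3.42705437e-01,  1.52503284e+00,  3.92919678e-05,
        1.27543336e+00, -1.45988951e-01]), 'qvel': array([-0.00017065,  0.00026242, -0.00200829, -0.00159072, -0.00013191,
       -0.00062435]), 'joint_efforts': array([ 1.49581316e-03, -4.31244171e+01, -2.44233906e+01,  7.19831348e-02,
        5.55872067e-02, -8.16597230e-05]), 'tool_pos': array([0.20410055, 0.48326555, 0.24004842]), 'tool_rot': array([-3.14003593e+00, -2.66868734e-04,  2.74178043e+00]), 'contact_force': array([0.50607595, 0.90838985, 0.8659525 ]), 'torque': array([-0.04236469, -0.02579344,  0.01586456]), 'grip_force': 0.0, 'opening': 0.09146546290052429}
```

View pics/top1.png

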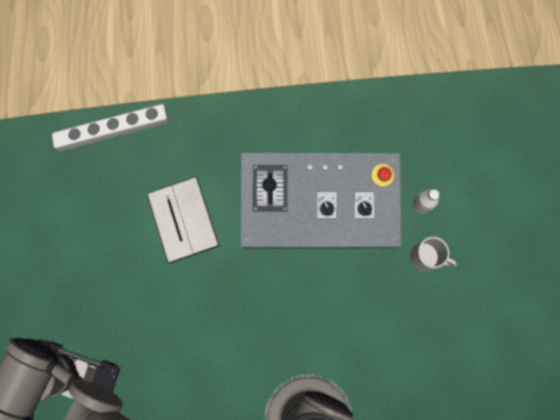

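View pics/scene1.png

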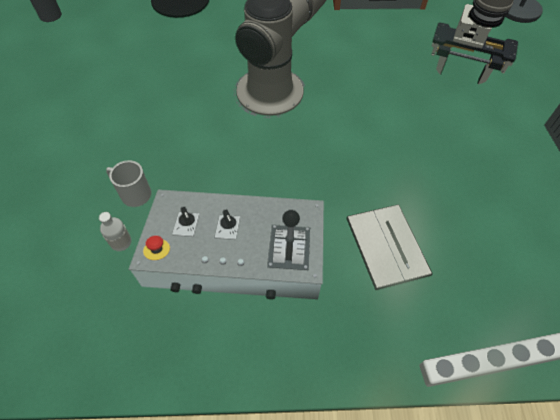

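Top: console at columns 241–401, rows 153–247. Lever ball is near (270,185), range switch (327,207), pump switch (365,207), e-stop (384,175). The scene view is from the far side and shows the same layout.

```bash
cat > fit.py <<'E'
from h import *
from scipy.optimize import least_squares
n0=np.array([-0.1736,0,0.9848])
for f in ['top1','scene1']:
    P,ok=cloud(f); 
    if f=='top1': m=np.zeros_like(ok); m[158:242,246:396]=1
    else: m=np.zeros_like(ok); m[205:270,150:320]=1
    Q=P[m&ok]
    A=Q.copy(); 
    for i in range(8):
        c=A.mean(0); n=np.linalg.svd(A-c,full_matrices=False)[2][2]; n*=np.sign(n[2])
        A=Q[abs((Q-c)@n)<(0.02 if i<2 else .006 if i<4 else 0.004)]
    print(f,'plane n',n,'c',c,'yaw',np.arctan2(-n[1],-n[0]),len(A))
    h=(P-c)@n
    # console outline yaw via minAreaRect of points on panel
    M=(ok&(abs(h)<.006)&(P[...,2]>.05)).astype(np.uint8)
    M=cv2.morphologyEx(M,cv2.MORPH_OPEN,np.ones((5,5)))
    nl,L,S,C=cv2.connectedComponentsWithStats(M); k=1+np.argmax(S[1:,4])
    B=P[L==k][:,:2]*1000; r=cv2.minAreaRect(B.astype(np.float32)); print('rect',r)
    H=(ok&(h>.02)&(h<.15)&(P[...,2]>.05)&m).astype(np.uint8)
    nl,L,S,C=cv2.connectedComponentsWithStats(H)
    for k in range(1,nl):
        if S[k,4]>8: print('blob',S[k],P[L==k].mean(0),'hmax',h[L==k].max())
E
python3 fit.py; python3 - <<'E'
import cv2
a=cv2.resize(cv2.imread('pics/top1.png')[145:255,235:405],None,fx=4.4,fy=4.4,interpolation=2)
cv2.imwrite('pics/c1.png',a)
E
```

```text
top1 plane n [-0.17328011  0.0179502   0.98470899] c [ 0.55849402 -0.10153723  0.08294352] yaw -0.10322246609250094 9384
rect ((564.3843383789062, -96.73538208007812), (425.36358642578125, 243.8474578857422), 83.94256591796875)
blob [377 166  16  15 181] [ 0.6045104  -0.26559254  0.12586598] hmax 0.04221242319646076
blob [255 174  29  27 544] [0.59550038 0.03580697 0.14338572] hmax 0.11959277408758529
blob [322 201  11  15  82] [ 0.53201427 -0.10659373  0.11133038] hmax 0.03826955976990228
blob [360 201  12  15  86] [ 0.52121021 -0.20617244  0.11073201] hmax 0.03787066085561099
scene1 plane n [-0.17289028  0.01733626  0.98478851] c [ 0.57803468 -0.09914551  0.08716776] yaw -0.09993915097700293 8836
rect ((562.7296752929688, -96.44210815429688), (425.3744201660156, 249.1962127685547), 83.84236907958984)
blob [180 206  11  16  95] [ 0.5261238  -0.2058843   0.11162062] hmax 0.03637903798493628
blob [223 209  10  16  94] [ 0.53732188 -0.10695057  0.11152195] hmax 0.03667556175307608
blob [273 209  34  44 849] [0.6047362  0.03524486 0.14325026] hmax 0.11967914323740192
blob [150 235  13  15 168] [ 0.60827408 -0.26132771  0.12628312] hmax 0.03602104645834074
```

View pics/c1.png

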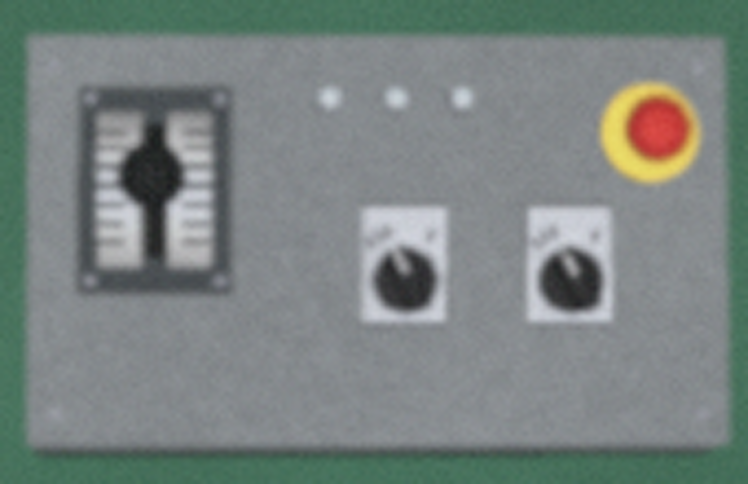

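The crop shows both index lines pointing up-left (fast) and the lever in neutral. Console yaw is about -0.105 and the range switch is near (0.534,-0.107). I'm moving above it now.

```bash
python3 -m handwheel '[24,-42,5,0.05,0.5,24,-42,5,0.06,0.5,24,-42,5,0.06,0.5,24,-42,0,0.06,0.5,24,-42,0,0.06,0.5,24,-42,0,0.06,0.5,24,-42,0,0.06,0.5,24,-42,0,0.06,0.5]' 20
python3 -m handwheel '[24,-42,0,0.06,0.5,24,-42,0,0.06,0.5,24,-42,0,0.06,0.5,24,-42,0,0.06,0.5,24,-42,0,0.05,0.5,18,-45,0,0.05,0.5,0,0,0,0,0.5,0,0,0,0,0.5]'
cat > w.py <<'E'
import sys
from h import *
f=sys.argv[1]; shot('wrist',f); s=robot.observe(); print(s['time'],s['tool_pos'],s['tool_rot'],s['qpos'])
P,ok=cloud(f)
n=np.array([-.173,.0177,.9847]); z0=P@n
# plane offset by histogram mode
h,e=np.histogram(z0[ok],bins=np.arange(-.1,.2,.001)); print('off',e[h.argmax()]+.0005,'exp',np.array([.5585,-.1015,.0829])@n)
E
python3 w.py w1
```

```text
time: 0.9
tool_pos: [0.3967, 0.1458, 0.2557]
tool_rot: [3.141, -0.0, -3.069]
contact_force: [-0.2, -0.3, 0.3]
opening: 0.046
grip_force: 0.0
time: 1.7
tool_pos: [0.534, -0.1081, 0.2548]
tool_rot: [3.14, -0.001, -2.734]
contact_force: [0.2, 0.4, -0.0]
opening: 0.0458
grip_force: 0.0
1.75 [ 0.533833   -0.10708276  0.25512971] [ 3.14005818e+00 -9.94867207e-04 -2.73245174e+00] [-3.39002931e-01  3.68102441e-01  1.44431955e+00  4.61109366e-04
  1.33094375e+00 -2.31904935e+00]
off -0.01649999999999993 exp -0.016785419999999995
```

View pics/w1.png

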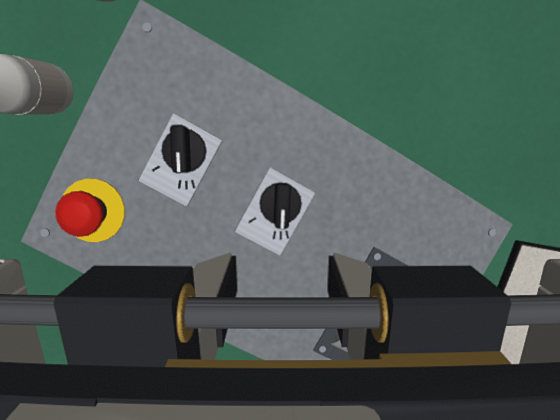

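The wrist view shows the range switch bar at about (281,205), white index pointing down at (283,222). The pump switch is at (184,150). Next I'll measure the bar.

```bash
cat > bar.py <<'E'
import sys
from h import *
f=sys.argv[1]; P,ok=cloud(f); im=load(f)['im']
n=np.array([-.173,.0177,.9847]); h=P@n+.0167
for nm,c in (('range',(.5345,-.107)),('pump',(.5235,-.206))):
    d=np.hypot(P[...,0]-c[0],P[...,1]-c[1])
    m=ok&(d<.03)&(h>.03)&(h<.038); Q=P[m]
    if len(Q)<20: continue
    r=cv2.minAreaRect((Q[:,:2]*1e3).astype(np.float32)); g=Q.mean(0); w,v=np.linalg.eigh(np.cov(Q[:,:2].T)); a=v[:,1]
    wl=m&(im.min(-1)>110); wi=P[wl].mean(0) if wl.any() else g
    if (wi-g)[:2]@a<0:a=-a
    print(nm,len(Q),'mean',g,'rect',r,'bar angle',np.arctan2(a[1],a[0]),'white',wi,wl.sum(),'htop',np.median(h[m]))
E
python3 bar.py w1
```

```text
range 662 mean [ 0.53269408 -0.10893176  0.11282627] rect ((533.1690063476562, -108.66508483886719), (39.02130889892578, 13.064969062805176), 20.62236213684082) bar angle 0.36026574523578525 white [ 0.54304675 -0.10430847  0.11535257] 77 htop 0.033788544646988536
pump 780 mean [ 0.52142191 -0.20725383  0.11275727] rect ((521.8439331054688, -207.9412841796875), (39.37894821166992, 13.57148265838623), 24.30193519592285) bar angle 0.4262373443879925 white [ 0.52721317 -0.20550641  0.1142909 ] 85 htop 0.03400851823635911
```

```bash
python3 -m handwheel '[0,-1.5,-45,-0.05,0.5,0,0,-45,0,0.5,0,0,-30,0,0.5,0,0,-15,0,0.5,0,0,-10,0,0.5,0,0,0,0,0.5]' 20
python3 w.py w2
```

```text
time: 2.35
tool_pos: [0.5336, -0.1076, 0.1101]
tool_rot: [3.14, -0.001, -2.78]
contact_force: [0.1, 0.1, 0.9]
opening: 0.0457
grip_force: 0.0
2.4 [ 0.5343065  -0.10802257  0.11106975] [ 3.14141402e+00  5.61472585e-06 -2.78033668e+00] [-3.40179825e-01  5.14334835e-01  1.64171832e+00  1.68037549e-04
  9.85650487e-01 -2.27232495e+00]
off -0.01549999999999993 exp -0.016785419999999995
```

View pics/w2.png

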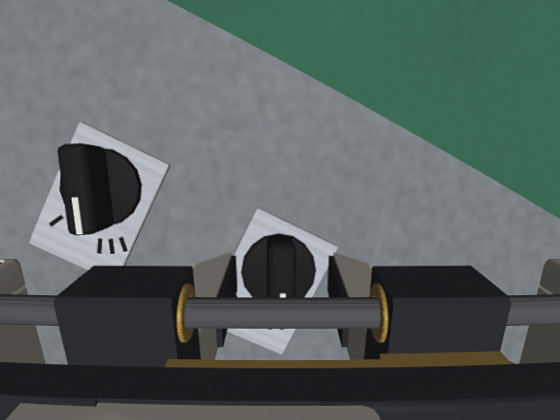

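Bar is centred between the fingers, at about (281,270). Closing the jaws and turning.

```bash
python3 -m handwheel '[0,0,0,0,0,0,0,0,0,0,0,0,0,0,0,0,0,0,0,0,0,0,0,0,0]' 25
python3 -m handwheel '[0,0,0,-0.1,0,0,0,0,-0.13,0,0,0,0,-0.13,0,0,0,0,-0.13,0,0,0,0,-0.13,0,0,0,0,-0.13,0,0,0,0,-0.13,0]' 25
python3 -m handwheel '[0,0,0,-0.06,0,0,0,0,-0.05,0,0,0,0,-0.04,0,0,0,0,0,0]' 25
python3 -c "
from h import *
s=robot.observe();print(s['torque'],s['tool_rot'])"
```

```text
time: 2.9
tool_pos: [0.5341, -0.1081, 0.1111]
tool_rot: [3.14, 0.0, -2.782]
contact_force: [-1.5, 3.3, 1.3]
opening: 0.0137
grip_force: 24.8
time: 3.6
tool_pos: [0.5342, -0.1079, 0.111]
tool_rot: [3.14, -0.001, 2.616]
contact_force: [-0.0, 2.8, 1.4]
opening: 0.0131
grip_force: 25.5
time: 4.0
tool_pos: [0.5342, -0.108, 0.111]
tool_rot: [3.141, -0.001, 2.472]
contact_force: [-1.4, 5.0, 3.4]
opening: 0.0134
grip_force: 25.9
[1.28345188 0.08958476 0.37973849] [ 3.1405497e+00 -1.0894188e-03  2.4719451e+00]
```

```bash
python3 -m handwheel '[0,0,0,0,0.5,0,0,0,0,0.5,0,0,0,0,0.5,0,0,20,0,0.6,0,0,45,0,0.6,0,0,45,0,0.6,0,0,35,0,0.6,0,0,0,0,0.6]' 25
python3 w.py w3; python3 bar.py w3
```

```text
time: 4.8
tool_pos: [0.5366, -0.11, 0.2612]
tool_rot: [3.138, 0.01, 2.472]
contact_force: [0.1, 1.2, 0.3]
opening: 0.055
grip_force: 0.0
4.85 [ 0.53538079 -0.10955909  0.25817769] [3.13999778 0.0055253  2.47174532] [-3.41963847e-01  3.65566385e-01  1.43963912e+00 -2.77415680e-04
  1.33064260e+00 -1.24285203e+00]
off -0.01649999999999993 exp -0.016785419999999995
range 652 mean [ 0.53251538 -0.10832131  0.11292692] rect ((533.0391845703125, -108.7900619506836), (12.98776626586914, 39.59403991699219), 54.01456069946289) bar angle -0.6395647842452443 white [ 0.54141008 -0.11565941  0.11513321] 83 htop 0.0339995823797099
pump 440 mean [ 0.51686126 -0.20748088  0.11181667] rect ((519.375244140625, -207.79379272460938), (35.10557174682617, 13.02033805847168), 25.618608474731445) bar angle 0.53178482479867 white [ 0.52321913 -0.20618453  0.11365849] 22 htop 0.03392075095333261
```

View pics/w3.png

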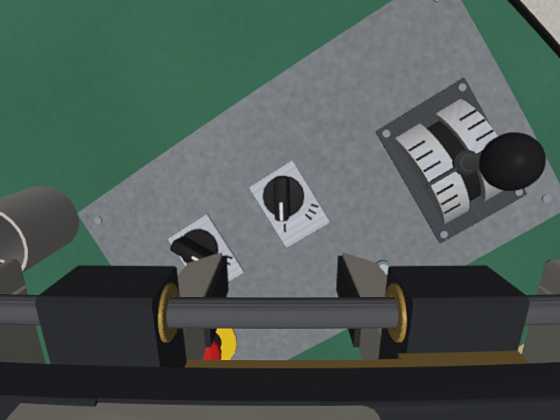

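The range switch is now at its slow stop: index on the single bar at (285,225), measured angle -0.64 against -0.63 expected. The lever ball is at (512,160). Next I'll fit the ball.

```bash
cat > ball.py <<'E'
import sys
from h import *
from scipy.optimize import least_squares
n=np.array([-.1735,.0180,.9847]); n/=np.linalg.norm(n)
ex=np.array([np.cos(-.105),np.sin(-.105),0]); 
def run(f,c0,lo=.08):
    P,ok=cloud(f); h=P@n+.0167; c=np.array(c0,float)
    for i in range(6):
        r=np.linalg.norm(P-c,axis=-1); m=ok&(r<(.035 if i<2 else .0215))&(r>.014)&(h>lo)
        Q=P[m]
        if len(Q)<20: print('few');return
        c=least_squares(lambda c:np.linalg.norm(Q-c,axis=1)-.019,c,loss='soft_l1',f_scale=.001).x
    print(f,len(Q),'ball',c,'h',c@n+.0167); return c
if __name__=='__main__':
    for f in ('top1','scene1','w3'): run(f,(.583,.034,.19))
E
python3 ball.py; python3 - <<'E'
import cv2
a=cv2.imread('pics/scene1.png')[195:285,255:340]
cv2.imwrite('pics/c2.png',cv2.resize(a,None,fx=6.5,fy=6.5,interpolation=2))
E
```

```text
top1 180 ball [0.59100903 0.03753435 0.1859217 ] h 0.09791020409540427
scene1 243 ball [0.59049811 0.03658426 0.18699182] h 0.09903545908874165
w3 3071 ball [0.59119586 0.03638972 0.18711583] h 0.09903300764458312
```

```bash
python3 -m handwheel '[14,36.5,4,0.14,0.85,14,36.5,4,0.14,0.85,14,36.5,4,0.14,0.85,14,36.5,2,0.145,0.85,0,0,0,0,0.85,0,0,0,0,0.85]' 50
python3 -c "
from h import *
import numpy as np
print(np.mean([robot.observe()['tool_pos'] for _ in range(3)],0))"
```

```text
time: 5.45
tool_pos: [0.5899, 0.0376, 0.2679]
tool_rot: [-3.141, -0.003, 3.037]
contact_force: [-0.4, 0.0, 0.1]
opening: 0.078
grip_force: 0.0
[0.58988209 0.03762465 0.26787034]
```

```bash
python3 -m handwheel '[1,-1,-35,0,0.85,0,0,-35,0,0.85,0,0,-15,0,0.85,0,0,0,0,0.85,0,0,0,0,0.85]' 50
python3 w.py w4; python3 -c "
from ball import *
run('w4',(.591,.0366,.187))"
```

```text
time: 5.95
tool_pos: [0.5913, 0.035, 0.1848]
tool_rot: [-3.141, -0.0, 3.035]
contact_force: [-0.4, -0.4, 0.7]
opening: 0.0785
grip_force: 0.0
6.0 [0.59174408 0.03522175 0.18563563] [-3.14154956e+00  1.37445356e-03  3.03520664e+00] [-6.97411438e-02  5.10443894e-01  1.41332658e+00 -9.96096599e-05
  1.21645023e+00 -1.53411693e+00]
off -0.01649999999999993 exp -0.016785419999999995
w4 3393 ball [0.59115632 0.03619901 0.18732314] h 0.09924056731530997
```

View pics/w4.png

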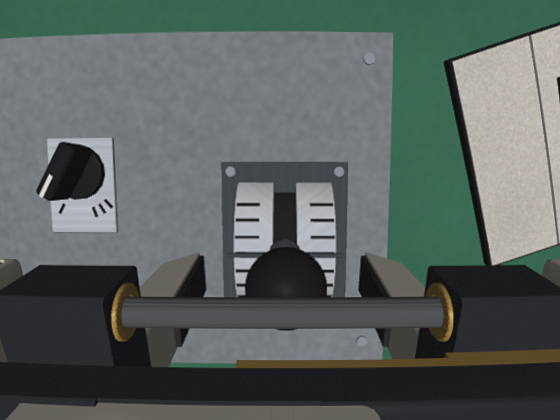

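The ball is centred between the fingers, at about (286,287), and the range index sits on the single bar. Closing on the ball.

```bash
python3 -m handwheel '[0,1,-3,0,0.85,0,0,0,0,0,0,0,0,0,0,0,0,0,0,0,0,0,0,0,0,0,0,0,0,0]' 50
python3 -m handwheel '[-6,0.6,-1.2,0,0,-6,0.6,-1.6,0,0,-6,0.6,-1.9,0,0,-5.7,0.6,-2.1,0,0,-5.7,0.6,-2.4,0,0,-5.7,0.6,-2.7,0,0,0,0,0,0,0]' 50
python3 w.py w5; python3 -c "
from ball import *
run('w5',(.556,.04,.175),.06)
b0=np.array([.5911,.0364,.1872]); piv=b0-.125*n
c=run('w5',(.556,.04,.175),.06); d=c-piv; px=ex-n*(ex@n); print('q',np.arctan2(-d@px/np.linalg.norm(px),d@n),np.linalg.norm(d))"
```

```text
time: 6.6
tool_pos: [0.5914, 0.0371, 0.1818]
tool_rot: [3.142, 0.0, 3.037]
contact_force: [-0.3, -0.3, -0.8]
opening: 0.0425
grip_force: 0.0
time: 7.3
tool_pos: [0.556, 0.0406, 0.1705]
tool_rot: [-3.141, 0.002, 3.037]
contact_force: [2.2, -2.0, 6.2]
opening: 0.0361
grip_force: 50.0
7.35 [0.55634794 0.04053365 0.17070048] [-3.14139613e+00  2.29270296e-03  3.03680911e+00] [-6.45059418e-02  4.63768828e-01  1.53807144e+00 -3.18082826e-04
  1.13746947e+00 -1.53038527e+00]
off -0.01649999999999993 exp -0.016785419999999995
w5 3312 ball [0.55914218 0.03974389 0.176887  ] h 0.09458249992670892
w5 3312 ball [0.55914218 0.03974389 0.176887  ] h 0.09458249992670892
q 0.27079484034054524 0.12500516501319595
```

```bash
python3 -m handwheel '[-4,0.4,-2.1,0,0,-4,0.4,-2.3,0,0,-4,0.4,-2.4,0,0,-4,0.5,-2.4,0,0,0,0,0,0,0,0,0,0,0,0]' 50
cat > q.py <<'E'
import sys
from ball import *
b0=np.array([.5911,.0364,.1872]); piv=b0-.125*n; px=ex-n*(ex@n); px/=np.linalg.norm(px)
c=run(sys.argv[1],(.543,.041,.168),.06); d=c-piv; print('q',np.arctan2(-d@px,d@n),np.linalg.norm(d))
E
python3 w.py w6; python3 q.py w6; python3 -c "
from h import *
shot('top','t6'); shot('scene','s6')
a=cv2.imread('pics/s6.png')[190:290,235:345]
cv2.imwrite('pics/c6.png',cv2.resize(a,None,fx=6,fy=6,interpolation=2)[:600])
"
```

```text
time: 7.95
tool_pos: [0.541, 0.0422, 0.162]
tool_rot: [-3.141, 0.004, 3.037]
contact_force: [2.9, -2.3, 7.7]
opening: 0.0362
grip_force: 50.0
8.0 [0.54104241 0.04219983 0.16203996] [-3.14148771  0.0038585   3.03695908] [-6.32612079e-02  4.46742235e-01  1.59383021e+00 -2.97155742e-04
  1.09716937e+00 -1.52928873e+00]
off -0.01649999999999993 exp -0.016785419999999995
w6 3272 ball [0.54517893 0.0412536  0.16907382] h 0.0893388180445038
q 0.39942757676901597 0.12504954595922538
```

View pics/w6.png

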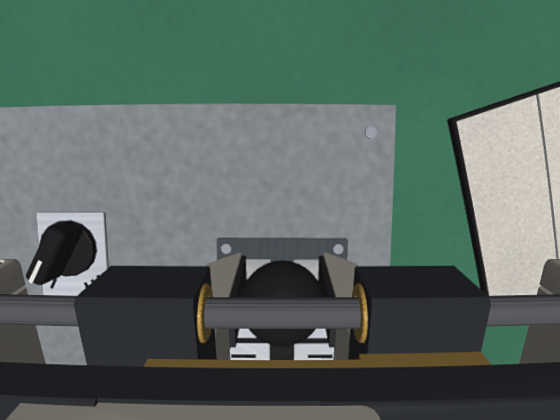

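View pics/c6.png

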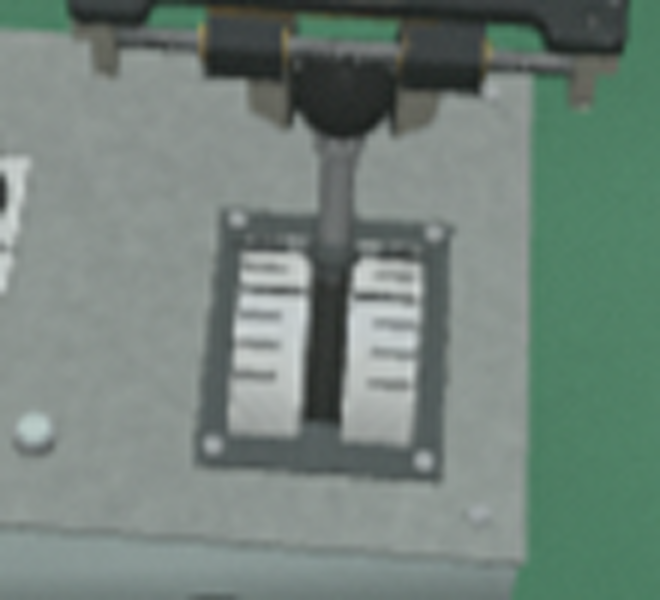

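The wrist view shows the ball held at about (283,300). The scene crop shows the index just short of the second line, and the fit gives q≈0.40. One small correction, then a check for creep.

```bash
python3 -m handwheel '[-1.2,0.1,-0.8,0,0,-1.2,0.1,-0.8,0,0,0,0,0,0,0]' 55
python3 w.py w7; python3 q.py w7
python3 -m handwheel '[0,0,0,0,0,0,0,0,0,0,0,0,0,0,0,0,0,0,0,0,0,0,0,0,0,0,0,0,0,0,0,0,0,0,0,0,0,0,0,0]' 55
python3 w.py w8; python3 q.py w8
```

```text
time: 8.4
tool_pos: [0.5389, 0.0424, 0.1606]
tool_rot: [3.141, 0.005, 3.037]
contact_force: [2.8, -2.3, 8.9]
opening: 0.0359
grip_force: 55.0
8.45 [0.53889788 0.04243616 0.16058147] [3.14146143 0.00452162 3.0366383 ] [-6.31912967e-02  4.44480162e-01  1.60225728e+00 -6.50376048e-05
  1.09033206e+00 -1.52900364e+00]
off -0.01649999999999993 exp -0.016785419999999995
w7 3265 ball [0.54311516 0.04151179 0.16767963] h 0.08832870293638889
q 0.4194495864300413 0.1250348771415298
time: 9.25
tool_pos: [0.5389, 0.0424, 0.1606]
tool_rot: [3.141, 0.005, 3.037]
contact_force: [3.2, -2.9, 9.0]
opening: 0.0362
grip_force: 55.0
9.3 [0.53895283 0.04241831 0.16063331] [3.14144008 0.00457904 3.03659878] [-6.32288557e-02  4.44480398e-01  1.60209315e+00 -4.36891839e-05
  1.09043769e+00 -1.52901156e+00]
off -0.01649999999999993 exp -0.016785419999999995
w8 3263 ball [0.54319348 0.0414796  0.16772823] h 0.08836239551231423
q 0.41869340446347797 0.12502963748338383
```

```bash
python3 -c "
from cell import robot
print(robot.hand_in())"
```

```text
the job is handed in; nothing more can be done
None
```

I turned the range switch to its slow stop with the lever in neutral, then drew the hoist lever to the second line (measured 0.419 rad, steady over 0.8 s) and handed in at about 9.3 s with the gripper still holding it.

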